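# Clear the over-long bolt and close the parts box

## Robot

A 6-joint arm with a two-finger parallel gripper is mounted at the origin on the work surface. World frame = base frame: x ahead of the robot, y to its left, z up, the work surface at z = 0. Lengths are in m, angles in rad, forces in N, time in s.
With the tool pointing down it reaches from about 0.325 to 0.9 m from the base axis. Payload 6.1 kg.
Tool frame: the origin (TCP) lies between the finger pads; the fingertips stand 19 mm ahead of it and the grasp point (between the pads) is the TCP (env.tip_reach is the distance from the TCP to the fingertips, in m); z points along the fingers, y is the line along which they close (so a half turn about z gives the same grasp; the last joint's range is limited). The gripper opens to 87 mm and grips with 3 to 60 N. Pads are 19 mm wide; open, the fingers measure 117 mm over their backs; the gripper's body (75 mm by 190 mm) begins 51 mm behind the grasp point.
Start: joints at [-1.245, 0.22, 1.526, -0, 1.395, -0.126], TCP at [0.273, -0.562, 0.242] pointing down, gripper open.
Joint ranges: [-2.98, 2.98], [-0.91, 2.08], [0.09, 2.57], [-1.24, 4.39], [0.2, 2.65], [-2.68, 2.68]. Speed limits (rad/s): [2.57, 2.57, 3.01, 3.14, 3.14, 3.14].

## Interface

Orientations are given as a 3x3 rotation matrix whose columns are the frame's x, y, z axes.
In Python, from rig import env gives the robot as it stands. The module is installed in compiled form; this text tells all that it offers.
- The arm moves only by the tool drive_tool, never from a script. Its argument "increments" is one flat list of numbers, 7 for each row, row after row: the finger opening in cm, from 0 to 8.7, then the shift along the tool's x, y, z in cm, then the turn, a rotation vector about the tool's x, y, z in rad. In form: [jaw, dx, dy, dz, wx, wy, wz, jaw, dx, dy, dz, wx, wy, wz, ...]. A call has 1 to 10 rows; each row is the pose to reach, as a shift and turn from the pose commanded when the call began, along the tool's axes at that moment; what a row does not reach only later rows make up. A row lasts 1/12 s, in which the tool goes at most 41.7 mm and 7.16 degrees, less where a joint would pass 70% of its speed; a pose out of reach is approached as far as the arm can. A call with a gripper value outside its range is refused whole. The fingers move at their own pace and stop on an object; the grip force is fixed at half the most. Time passes only in rows, so rows that repeat a pose let the fingers close. It gives the time, the measured TCP pose, the force, the opening and the grip force at its end, in the units of the state.
- env.get_obs(): the state, without advancing time (a new reading comes with each control period).
- env.get_image(name): name is "scene" or "top" or "wrist"; returns (picture, depth): 480x640x3 uint8, red, green, blue; 480x640 float32, m along the optical axis (not along the pixel's ray), 0 where there is no reading.
- env.get_calibration(name): a dict with "mtx" (3x3 intrinsics, pixels), "camera_from_world" (4x4, takes a point from world to camera coordinates); the wrist camera has in their place "T_tool_cam" (4x4, takes a point from camera to tool coordinates, whose origin is the TCP and whose axes are the flange's). Camera axes: x right, y down, z forward; pixel columns grow to the right and rows downward; lengths in m; the calibration is good to about 2 mm. A picture is of the moment at which its call begins: read the wrist's pose just before it. get_calibration takes no time and is no camera call.
- env.hand_in(): hands the job in; it is judged then, once.
Trained networks look in the newest picture that a camera, given by its name, has taken for a name from the list of things; names that differ only in an ending like _2 or _b are one class to them, and where a whole thing is asked for, a point or a joint stands for the part that bears it (a point fixed in the world has none). Each returns a list of dicts, best first, with "confidence" (0 to 1); they miss things now and then, are a little off and sometimes report something else, mostly with a low value. They report only what shows in the picture. A call takes as long as a camera call. They do not tell look-alikes from the thing itself.
- env.outline_of(camera, query): "mask" (480x640 bool, what is visible of it) and "bbox" ([left, top, right, bottom] in pixels, round what is visible of it).
The state is a dict: "time": time; "joint_positions": joint angles; "dq": joint speeds; "joint_torque": joint torques, N m; "tcp_pos": TCP position; "tcp_rot": TCP orientation; "force": force on the tool from outside, world axes, zero at the start; "torque": the same for the moment, N m; "opening": opening from 0.0 (shut) to 1.0 (fully open); "finger_force": force on a finger pad.
Only numpy, scipy, OpenCV 4.12 (cv2) and the standard library are available. Lean on these libraries where they do the work, as an engineer would, in place of code of your own. Each camera call takes 0.05 s, during which the arm holds its last target. There are 200 camera calls.

## Task

One of the three titanium hex bolts standing in the rack inside the clear parts box is too long for the lid to shut: draw that long bolt straight up out of the rack and stand it, head up, in the empty pocket of the white nylon caddy, lowering it in rather than dropping it. Then lower the lid of the box until it is fully closed, without letting it slam (the latch stays undone). Leave the two short bolts in the rack and the adapter in its pocket of the caddy, do not tip the caddy, and do not disturb the bottle, the spanner or the spacer.

Things in the scene. Friction and masses are not known exactly. Their poses are not given: they have to be found in the camera images.
- box: Clear acrylic parts box, fixed to the bench. Outside 140 (x) x 190 (y) x 92 high mm, walls 5, inner floor 6 above the bench. Origin: centre of its underside; x points from the front wall (with the chrome toggle latch, which stands up to 20 mm out from that wall, up to 75 mm high, and is not used) to the hinged back wall; y along the hinge.
- lid (a joint): Angle of the box's lid in rad: 0 closed, 1.57 upright, stop at 1.95 (leaning back beyond the box). A 5 mm acrylic panel, 144 from hinge to front edge and 190 wide, 0.18 kg, on friction hinges (about 0.2 N m) so it stays at whatever angle it is left. Closed, the panel lies from 92 to 97 mm above the bench.
- lid_hinge (a point): Middle of the lid's hinge axis, on the top of the box's back wall (70 mm behind the box's centre, 92 above the bench). Its frame is fixed in the lid: y along the hinge axis, -x along the panel towards its front edge, z out of its outer face (the upper one when closed).
- lid_edge (a point): Point on the lid's finger strip, a clear bar 120 long, 10 wide and 10 high along the front edge on the outer face; this point is the middle of the strip's top, 139 mm along the panel from the hinge axis and 15 mm out from the panel's inner face. Axes as lid_hinge.
- rack: White nylon block fixed inside the box, 50 (x) x 134 (y) x 46 high mm, its underside on the box's inner floor and its top 52 mm above the bench. Three bores 19 wide and 40 deep in a row along its y, 42 apart, the middle one at its centre. Origin: centre of its underside.
- bolt_long: The long titanium hex bolt: shank 16 diameter and 125 long, hex head 24 across flats and 10 high on top, 0.13 kg. It stands in one of the rack's bores (any of the three), its head 65 mm above the short bolts' heads. Origin: centre of the shank's lower end; z along the bolt to the head; one pair of the head's flats faces along its +-x, the other pairs at 60 and 120 degrees from this.
- bolt_long_head (a point): Centre of the long bolt's head, 130 mm from the shank's lower end along the bolt.
- bolt_short_a: Short titanium hex bolt, shank 16 diameter and 60 long, head 24 across flats and 10 high, standing in another bore of the rack; its head ends 10 mm below the box's rim. Origin: centre of the shank's lower end, z to the head.
- bolt_short_b: The other short titanium hex bolt, like bolt_short_a, in the remaining bore.
- caddy: White nylon caddy, loose, 0.5 kg, open at the top: 54 (x) x 103 (y) x 80 high mm, walls 5, floor 5 thick, with a foot flange 4 high that stands 4 out all round. A divider 5 thick across its middle makes two square pockets 44 x 44 mm, side by side along y. Origin: centre of its underside. It may stand turned any way round.
- empty_pocket (a point): Centre of the inner floor of the caddy's empty pocket, 24.5 mm to -y of the caddy's centre, 5 mm above the bench. Axes as the caddy.
- adapter: Blue anodized torque adapter standing loose in the caddy's other pocket: foot 28 diameter, 18 to 23 diameter above, steel square on top, 121 high in all, so its top is 126 mm above the bench. Origin: centre of its foot.
- bottle: White solvent dispenser bottle with a grey cap, standing between the box and the caddy, 66 diameter and 200 high, 0.35 kg. Origin: centre of its underside. Bystander.
- spanner: Polished steel spanner, 160 mm long, lying flat near the robot. Origin: under its middle, x along it. Bystander.
- spacer: Grey ceramic spacer ring, 32 outside, 16 inside, 20 high, lying flat beside the spanner, on its far side from the robot. Origin: centre of its underside. Bystander.
Not all that is in view belongs to the job. What is shaped like the bolt_short_b but yellow is not meant.

How it is judged:
On the way, in this order (a step that is already met when the one before it is completed fails the run):
1. the long bolt is drawn up, still upright, until its lower end is clear of the rack (z of bolt_long in the frame of rack above 0.05 m and angle between bolt_long's own z axis and vertical below 0.35 rad), for 0.1 s.
2. the long bolt stands head up on the floor of the caddy's empty pocket, released (x of bolt_long in the frame of empty_pocket between -0.021 and 0.021 m and y of bolt_long in the frame of empty_pocket between -0.021 and 0.021 m and z of bolt_long in the frame of empty_pocket below 0.012 m and angle between bolt_long's own z axis and vertical below 0.7 rad and contact force between bolt_long and the fingers below 0.1 N), for 0.2 s.
At the end, for the whole second after the job is handed in: Lid closed (within 0.04 rad, 5 mm at its edge); long bolt at rest head up (within 0.7 rad), its lower end within 12 mm of the floor of the caddy's empty pocket and 21 mm of its centre in x and y; caddy upright; short bolts still down in the rack; adapter still in its own pocket (value of joint lid below 0.04 rad and x of bolt_long in the frame of empty_pocket between -0.021 and 0.021 m and y of bolt_long in the frame of empty_pocket between -0.021 and 0.021 m and z of bolt_long in the frame of empty_pocket below 0.012 m and angle between bolt_long's own z axis and vertical below 0.7 rad and linear speed of bolt_long below 0.03 m/s and angle between caddy's own z axis and vertical below 0.1 rad and z of each of bolt_short_a, bolt_short_b in the frame of rack below 0.012 m and z of adapter in the frame of caddy below 0.015 m and y of adapter in the frame of caddy above 0 m); the robot touches nothing.
It fails at once if the long bolt is dropped into the caddy (it moves faster than 0.7 m/s inside the pocket) (horizontal distance between bolt_long and empty_pocket below 0.03 m and z of bolt_long in the frame of empty_pocket below 0.07 m and linear speed of bolt_long above 0.7 m/s).
It fails at once if the lid is slammed (faster than 2 rad/s in the last 0.2 rad of closing) (value of joint lid below 0.2 rad and velocity of joint lid below -2 rad/s).
It fails at once if a short bolt is pulled up by more than 20 mm in the rack (z of any of bolt_short_a, bolt_short_b in the frame of rack above 0.026 m).
It fails at once if the caddy is tipped by more than 0.3 rad (angle between caddy's own z axis and vertical above 0.3 rad).
It fails at once if the bottle, the spanner or the spacer is pushed more than 20 mm, or the bottle is tipped by more than 0.3 rad (distance of any of bottle, spanner, spacer from where it was at the start of the episode above 0.02 m or angle between bottle's own z axis and vertical above 0.3 rad).
It also fails if it takes over 64 s, if anything falls off the work surface, if the arm or the gripper's body presses on something with over 40 N, if the wrist force passes 120 N, or if a joint passes its speed limit or range.

## Working session

There is one attempt and no reset: what is moved stays moved. The work goes in short steps, Python scripts to look and compute and a tool call to move; the robot and the scene stay as the last step left them, time stands still between calls to the robot, and variables do not carry over. Pictures are saved under pics/ and viewed, at most 10 in all, crops included, and the job is handed in when it is done.

Besides the shell and the picture viewer there is one more tool, called after ">>>" as a command line: name --argument value ..., lists and objects as JSON in quotes. drive_tool: Moves the arm, as the interface text tells. Its arguments: {"type":"object","properties":{"increments":{"type":"array","items":{"type":"number"}}},"required":["increments"]}

```bash
mkdir -p pics; cat > h.py <<'E'
import numpy as np,cv2
from rig import env
def cloud(cam):
    o=env.get_obs(); im,d=env.get_image(cam); c=env.get_calibration(cam); K=c["mtx"]
    v,u=np.mgrid[:480,:640]; P=np.stack([(u-K[0,2])/K[0,0]*d,(v-K[1,2])/K[1,1]*d,d],-1)
    if "T_tool_cam" in c:
        T=np.eye(4);T[:3,:3]=o["tcp_rot"];T[:3,3]=o["tcp_pos"];T=T@c["T_tool_cam"]
    else: T=np.linalg.inv(c["camera_from_world"])
    W=P@T[:3,:3].T+T[:3,3]; W[d==0]=np.nan
    return im,W
def save(n,im): cv2.imwrite(f"pics/{n}.png",im[...,::-1])
E
python3 - <<'E'
from h import *
o=env.get_obs();print({k:np.round(v,3) for k,v in o.items()})
a,W=cloud("scene"); np.save("scene.npy",W);save("scene",a)
for cam in("scene","top"):
    if cam=="top": b,W=cloud("top");np.save("top.npy",W);save("top",b)
    print(cam, np.round(np.linalg.inv(env.get_calibration(cam)["camera_from_world"])[:3,3],3))
    for q in["box","lid","rack","bolt_long","bolt_short_a","caddy","adapter","bottle","spanner","spacer"]:
        for r in env.outline_of(cam,q)[:3]:
            p=W[r["mask"]];p=p[~np.isnan(p[:,0])]
            print(q,round(r["confidence"],2),r["bbox"],len(p),np.round(np.percentile(p,[2,50,98],axis=0),3).tolist() if len(p) else"")
E
```

```text
{'time': np.float64(0.0), 'joint_positions': array([-1.245,  0.221,  1.528,  0.   ,  1.395, -0.126]), 'dq': array([ 0.   , -0.001, -0.002, -0.001,  0.   ,  0.001]), 'joint_torque': array([-1.0000e-03, -4.9461e+01, -3.8738e+01,  7.0000e-02,  5.7000e-02,
       -0.0000e+00]), 'tcp_pos': array([ 0.273, -0.562,  0.24 ]), 'tcp_rot': array([[ 0.9  ,  0.437, -0.001],
       [ 0.437, -0.9  ,  0.002],
       [ 0.   , -0.002, -1.   ]]), 'force': array([ 0.534,  0.185, -0.953]), 'torque': array([-0.033,  0.003, -0.038]), 'finger_force': np.float64(0.0), 'opening': np.float64(1.001)}
scene [0.819 0.408 0.707]
box 0.73 [308.4, 235.1, 466.4, 443.0] 12756 [[0.428, 0.066, 0.004], [0.537, 0.176, 0.064], [0.622, 0.27, 0.236]]
lid 0.77 [309.5, 238.8, 365.2, 417.8] 2950 [[0.565, 0.054, 0.1], [0.606, 0.163, 0.228], [0.625, 0.228, 0.237]]
lid 0.16 [407.2, 337.2, 431.7, 386.7] 685 [[0.502, 0.206, 0.052], [0.517, 0.219, 0.138], [0.524, 0.228, 0.149]]
rack 0.68 [364.0, 316.1, 435.4, 403.7] 2452 [[0.468, 0.11, 0.01], [0.512, 0.184, 0.052], [0.539, 0.239, 0.055]]
bolt_long 0.69 [407.5, 336.2, 435.2, 380.9] 711
[... 1842 characters left out ...]
bolt_short_a 0.54 [215.7, 227.8, 232.2, 243.5] 160 [[0.486, 0.163, 0.047], [0.497, 0.173, 0.082], [0.508, 0.185, 0.085]]
caddy 0.76 [367.1, 184.0, 435.0, 245.9] 1822 [[0.49, -0.216, 0.001], [0.542, -0.162, 0.041], [0.583, -0.112, 0.082]]
adapter 0.62 [399.6, 209.4, 419.8, 225.0] 228 [[0.514, -0.195, 0.033], [0.523, -0.182, 0.105], [0.535, -0.174, 0.127]]
bottle 0.57 [287.8, 203.8, 324.2, 248.7] 1258 [[0.48, -0.011, 0.033], [0.502, 0.016, 0.184], [0.535, 0.046, 0.201]]
spanner 0.98 [314.3, 252.7, 330.9, 333.5] 714 [[0.311, -0.03, 0.003], [0.373, -0.011, 0.007], [0.461, 0.003, 0.01]]
spacer 0.58 [297.6, 282.1, 310.5, 299.2] 152 [[0.375, 0.017, -0.0], [0.39, 0.031, 0.02], [0.404, 0.045, 0.023]]
```

View pics/scene.png

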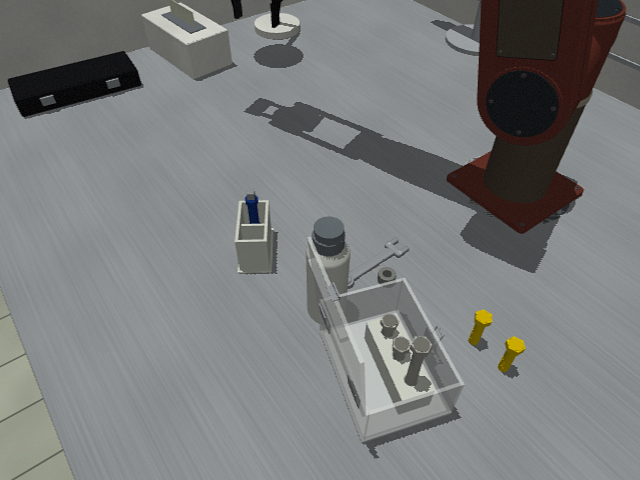

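View pics/top.png

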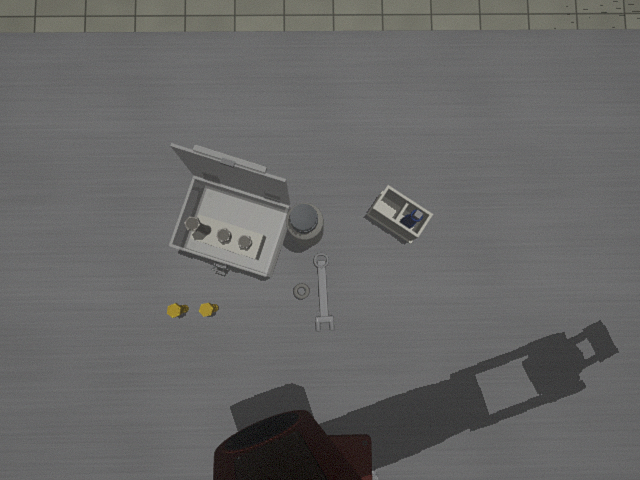

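The scene image shows the long bolt at about (420,345), in the rack bore at the greatest y. The two short bolts are at (389,322) and (401,345), and the lid stands open, leaning back. In the top image the adapter is in the caddy's lower-right pocket (411,216), and the empty pocket is at the upper left, about (388,203). The yellow bolts are decoys.

```bash
cat >> h.py <<'E'
from scipy.spatial.transform import Rotation as R
def down(ang):  # closing line (tool y) at world angle ang, tool z down
    y=np.array([np.cos(ang),np.sin(ang),0]);z=np.array([0,0,-1.]);return np.stack([np.cross(y,z),y,z],1)
def goal(p,rot):
    o=env.get_obs();A=o["tcp_rot"]
    print("shift cm",np.round(A.T@(np.array(p)-o["tcp_pos"])*100,2),"turn",np.round(R.from_matrix(A.T@rot).as_rotvec(),3))
E
python3 - <<'E'
from h import *
for cam in("scene","top"):
    W=np.load(cam+".npy").reshape(-1,3);W=W[~np.isnan(W[:,0])]
    def sel(lo,hi):return W[((W>lo)&(W<hi)).all(1)]
    print(cam)
    p=sel([.48,.18,.142],[.54,.245,.153]);print("long",len(p),cv2.minEnclosingCircle(p[:,:2].astype(np.float32)),p.mean(0))
    q=sel([.45,.1,.078],[.515,.195,.089])
    n,lab,c=cv2.kmeans(q[:,:2].astype(np.float32),2,None,(3,50,1e-5),5,0)
    for k in(0,1):
        s=q[lab[:,0]==k];print("short",len(s),s.mean(0),cv2.minEnclosingCircle(s[:,:2].astype(np.float32)))
    p=sel([.46,-.25,.077],[.62,-.08,.086]);r=cv2.minAreaRect(p[:,:2].astype(np.float32));print("caddy rim",len(p),r,p[:,2].mean())
    p=sel([.47,-.25,.11],[.6,-.1,.13]);print("adapter",len(p),p.mean(0))
    p=sel([.42,-.05,.19],[.6,.08,.206]);print("bottle",cv2.minEnclosingCircle(p[:,:2].astype(np.float32)))
    p=sel([.5,.03,.225],[.7,.28,.26]);r=cv2.minAreaRect(p[:,:2].astype(np.float32));print("lid top",len(p),r,p[:,2].mean())
    p=sel([.42,.03,.088],[.64,.28,.096]);r=cv2.minAreaRect(p[:,:2].astype(np.float32));print("box rim",len(p),r)
E
```

```text
scene
long 313 ((0.5120224356651306, 0.21603550016880035), 0.014392739161849022) [0.51315285 0.21671334 0.14709397]
short 282 [0.49305617 0.17787445 0.08247067] ((0.48136574029922485, 0.175705224275589), 0.03146161511540413)
short 218 [0.48640844 0.1372107  0.08215519] ((0.48561418056488037, 0.13614407181739807), 0.014575174078345299)
caddy rim 409 ((0.5396674275398254, -0.1651124358177185), (0.1066351905465126, 0.05435408279299736), 55.81315231323242) 0.08015203355243113
adapter 128 [ 0.52761482 -0.18193652  0.11843437]
bottle ((0.5308605432510376, 0.030839953571558), 0.043415822088718414)
lid top 1578 ((0.5994744300842285, 0.13429749011993408), (0.19080862402915955, 0.017800968140363693), 71.29954528808594) 0.23455343308690202
box rim 1419 ((0.5135543346405029, 0.15040116012096405), (0.21544070541858673, 0.14789772033691406), 71.5545883178711)
top
long 174 ((0.5111161470413208, 0.21481825411319733), 0.013420348055660725) [0.5106608  0.21393881 0.14681431]
short 144 [0.48405589 0.13456154 0.08211847] ((0.48422518372535706, 0.13501136004924774), 0.013485881499946117)
short 144 [0.49731275 0.1742742  0.08208499] ((0.4816094636917114, 0.18172666430473328), 0.03059944324195385)
caddy rim 429 ((0.5387735962867737, -0.16689327359199524), (0.10313393175601959, 0.05459832027554512), 55.688663482666016) 0.07975621723323807
adapter 101 [ 0.52434555 -0.18576503  0.11907895]
bottle ((0.5337610244750977, 0.0413542315363884), 0.0532258115708828)
lid top 1041 ((0.598296046257019, 0.13296471536159515), (0.19015638530254364, 0.017999477684497833), 71.41175079345703) 0.23396158107096063
box rim 1056 ((0.508219301700592, 0.14319424331188202), (0.22988073527812958, 0.14099083840847015), 71.61238098144531)
```

```bash
python3 -c "
from h import *
goal([.5115,.2152,.30],down(-1.12))"
```

```text
shift cm [ 55.41 -59.53  -5.85] turn [-0.     0.     0.001]
```

>>> drive_tool --increments '[8.7,20,-22,-6,0,0,0,8.7,20,-22,-6,0,0,0,8.7,20,-22,-6,0,0,0,8.7,20,-22,-6,0,0,0,8.7,20,-22,-6,0,0,0,8.7,20,-22,-6,0,0,0,8.7,20,-22,-6,0,0,0,8.7,20,-22,-6,0,0,0,8.7,20,-22,-6,0,0,0]'

```text
time: 1.85
tcp_pos: [0.358, -0.2749, 0.303]
tcp_rot: [[0.898, 0.44, 0.002], [0.44, -0.898, -0.002], [0.001, 0.003, -1.0]]
force: [-0.6, -0.4, -0.4]
opening: 1.0
finger_force: 0.0
```

```bash
python3 -c "
from h import *
goal([.5115,.2152,.30],down(-1.12))"
```

```text
shift cm [ 35.36 -37.25   0.26] turn [ 0.003 -0.001  0.005]
```

>>> drive_tool --increments '[8.7,35.4,-37.2,0.3,0,0,0,8.7,35.4,-37.2,0.3,0,0,0,8.7,35.4,-37.2,0.3,0,0,0,8.7,35.4,-37.2,0.3,0,0,0,8.7,35.4,-37.2,0.3,0,0,0,8.7,35.4,-37.2,0.3,0,0,0,8.7,35.4,-37.2,0.3,0,0,0,8.7,35.4,-37.2,0.3,0,0,0,8.7,35.4,-37.2,0.3,0,0,0,8.7,35.4,-37.2,0.3,0,0,0]'

```text
time: 2.68
tcp_pos: [0.4844, 0.1209, 0.2987]
tcp_rot: [[0.9, 0.436, 0.0], [0.436, -0.9, -0.001], [0.0, 0.001, -1.0]]
force: [0.3, -0.0, -0.1]
opening: 1.001
finger_force: 0.0
```

>>> drive_tool --increments '[8.7,0,0,0,0,0,0,8.7,0,0,0,0,0,0,8.7,0,0,0,0,0,0]'

```text
time: 2.93
tcp_pos: [0.4836, 0.119, 0.2984]
tcp_rot: [[0.9, 0.437, -0.001], [0.437, -0.9, -0.001], [-0.002, 0.0, -1.0]]
force: [0.5, -0.3, 0.8]
opening: 1.002
finger_force: 0.0
```

```bash
python3 - <<'E'
from h import *
goal([.5115,.2152,.30],down(-1.12))
im,W=cloud("wrist");save("w1",im);np.save("w1.npy",W)
r=[x for x in env.outline_of("wrist","bolt_long")][:3]
for x in r:
    p=W[x["mask"]];p=p[~np.isnan(p[:,0])];print(x["confidence"],x["bbox"],np.percentile(p,[2,50,98],axis=0).round(4).tolist())
V=W.reshape(-1,3);m=(np.abs(W[...,2]-.147)<.004)&(np.hypot(W[...,0]-.511,W[...,1]-.215)<.03)
p=W[m][:,:2].astype(np.float32);print(len(p),p.mean(0),cv2.minEnclosingCircle(p),W[m][:,2].mean())
h=cv2.convexHull(p)[:,0]
for a in range(0,180,5):
    d=np.array([np.cos(np.radians(a)),np.sin(np.radians(a))]);e=p@d;print(a,round((np.percentile(e,99.7)-np.percentile(e,.3))*1000,1),end="; ")
E
```

```text
shift cm [ 6.71 -7.44 -0.17] turn [0.    0.002 0.001]
0.91 [202.5, 126.4, 257.5, 164.7] [[0.5007, 0.2029, 0.048], [0.513, 0.2124, 0.1471], [0.523, 0.2255, 0.1488]]
1070 [0.51181316 0.21470493] ((0.511483371257782, 0.21490375697612762), 0.013796010985970497) 0.14730584076299913
0 24.5; 5 24.9; 10 25.5; 15 25.8; 20 26.0; 25 25.9; 30 25.8; 35 25.6; 40 25.2; 45 24.5; 50 24.0; 55 23.9; 60 24.4; 65 25.1; 70 25.6; 75 26.0; 80 26.1; 85 26.1; 90 26.0; 95 25.6; 100 25.2; 105 24.6; 110 24.1; 115 24.2; 120 24.8; 125 25.3; 130 25.7; 135 25.8; 140 26.0; 145 26.0; 150 25.8; 155 25.5; 160 25.1; 165 24.7; 170 24.1; 175 24.1;
```

View pics/w1.png

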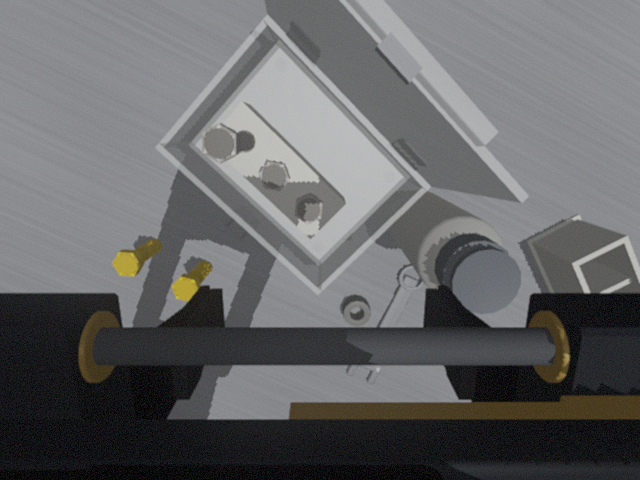

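The wrist view shows the long bolt's head at (220,143), clear of the lid. Its flats face about 52.5°, 112.5° and 172.5°. I'll close along 52.5°, nearly parallel to the hinge, which keeps the gripper body away from the lid.

```bash
python3 -c "
from h import *
goal([.5115,.2149,.22],down(np.radians(52.5)))"
```

```text
shift cm [ 6.73 -7.49  7.88] turn [-0.000e+00  1.000e-03 -2.037e+00]
```

>>> drive_tool --increments '[8.7,2,-2,0,0,0,-0.12,8.7,4,-4,0,0,0,-0.24,8.7,6,-6,0,0,0,-0.36,8.7,6.7,-7.5,0,0,0,-0.48,8.7,6.7,-7.5,0,0,0,-0.6,8.7,6.7,-7.5,0,0,0,-0.72,8.7,6.7,-7.5,0,0,0,-0.84,8.7,6.7,-7.5,0,0,0,-0.96,8.7,6.7,-7.5,0,0,0,-1.08,8.7,6.7,-7.5,0,0,0,-1.2]'

```text
time: 3.87
tcp_pos: [0.5114, 0.2146, 0.2993]
tcp_rot: [[-0.084, 0.996, 0.0], [0.996, 0.084, -0.0], [-0.0, 0.0, -1.0]]
force: [0.2, 0.7, 0.4]
opening: 0.999
finger_force: 0.0
```

>>> drive_tool --increments '[8.7,0,0,1,0,0,-0.12,8.7,0,0,2,0,0,-0.24,8.7,0,0,3,0,0,-0.36,8.7,0,0,4,0,0,-0.48,8.7,0,0,5,0,0,-0.6,8.7,0,0,6,0,0,-0.72,8.7,0,0,7,0,0,-0.83,8.7,0,0,8,0,0,-0.83,8.7,0,0,8,0,0,-0.83,8.7,0,0,8,0,0,-0.83]'

```text
time: 4.7
tcp_pos: [0.5108, 0.2155, 0.2187]
tcp_rot: [[-0.787, 0.617, -0.001], [0.617, 0.787, -0.0], [0.001, -0.001, -1.0]]
force: [0.8, 0.4, -0.2]
opening: 0.998
finger_force: 0.0
```

```bash
python3 -c "
from h import *
goal([.5115,.2149,.142],down(np.radians(52.5)));print(env.get_obs()['joint_positions'].round(2))"
```

```text
shift cm [-0.09  0.    7.67] turn [-0.001 -0.001 -0.01 ]
[ 0.26  0.07  1.74 -0.    1.34 -0.65]
```

>>> drive_tool --increments '[8.7,0,0,3,0,0,0,8.7,0,0,5,0,0,0,8.7,0,0,6.5,0,0,0,8.7,0,0,7.6,0,0,0,8.7,0,0,7.6,0,0,0,2,0,0,7.6,0,0,0,2,0,0,7.6,0,0,0,2,0,0,7.6,0,0,0,2,0,0,7.6,0,0,0,2,0,0,7.6,0,0,0]'

```text
time: 5.53
tcp_pos: [0.5115, 0.2168, 0.1441]
tcp_rot: [[-0.79, 0.613, 0.002], [0.613, 0.79, 0.0], [-0.001, 0.001, -1.0]]
force: [-0.0, 0.3, -0.0]
opening: 0.709
finger_force: 0.0
```

>>> drive_tool --increments '[2,0,0,0,0,0,0,2,0,0,0,0,0,0,2,0,0,0,0,0,0,2,0,0,0,0,0,0]'

```text
time: 5.87
tcp_pos: [0.5109, 0.2166, 0.1431]
tcp_rot: [[-0.79, 0.613, -0.0], [0.613, 0.79, 0.0], [0.0, -0.0, -1.0]]
force: [0.3, -0.1, -0.1]
opening: 0.396
finger_force: 0.0
```

>>> drive_tool --increments '[1,0,0,0,0,0,0,1,0,0,0,0,0,0,1,0,0,0,0,0,0,1,0,0,0,0,0,0,1,0,0,0,0,0,0]'

```text
time: 6.28
tcp_pos: [0.5109, 0.2166, 0.1431]
tcp_rot: [[-0.79, 0.613, -0.0], [0.613, 0.79, 0.0], [0.0, -0.0, -1.0]]
force: [-0.7, 0.0, -0.5]
opening: 0.272
finger_force: 30.0
```

Gripped on the flats: 23.7 mm, 30 N. Next, straight up.

>>> drive_tool --increments '[1,0,0,-1,0,0,0,1,0,0,-2,0,0,0,1,0,0,-4,0,0,0,1,0,0,-6,0,0,0,1,0,0,-9,0,0,0,1,0,0,-12,0,0,0,1,0,0,-15,0,0,0,1,0,0,-18,0,0,0,1,0,0,-21,0,0,0,1,0,0,-24,0,0,0]'

```text
time: 7.12
tcp_pos: [0.5105, 0.2166, 0.3859]
tcp_rot: [[-0.79, 0.613, 0.001], [0.613, 0.79, 0.0], [-0.001, 0.001, -1.0]]
force: [0.6, 0.6, -1.8]
opening: 0.274
finger_force: 30.0
```

>>> drive_tool --increments '[1,0,0,-1,0,0,0,1,0,0,-1,0,0,0,1,0,0,-1,0,0,0]'

```text
time: 7.37
tcp_pos: [0.5108, 0.2166, 0.3928]
tcp_rot: [[-0.79, 0.613, 0.0], [0.613, 0.79, 0.0], [-0.0, 0.0, -1.0]]
force: [0.1, 0.3, -2.3]
opening: 0.27
finger_force: 30.0
```

```bash
python3 - <<'E'
from h import *
o=env.get_obs();print(o["tcp_pos"],o["opening"],o["force"])
im,W=cloud("scene");save("s2",im[100:420,180:560]);np.save("s2.npy",W)
for q in("bolt_long","bolt_short_a"):
  for x in env.outline_of("scene",q)[:3]:
    p=W[x["mask"]];p=p[~np.isnan(p[:,0])];print(q,x["confidence"],x["bbox"],np.percentile(p,[2,50,98],axis=0).round(4).tolist())
goal([.553,-.1458,.40],down(np.radians(-34.25)))
E
```

```text
[0.51082615 0.21664212 0.39280077] 0.27038115047370337 [ 0.08651976  0.26627709 -2.3464989 ]
bolt_long 0.71 [432.2, 198.5, 462.6, 294.9] [[0.5091, 0.2076, 0.2635], [0.5185, 0.2197, 0.32], [0.5242, 0.2243, 0.3969]]
bolt_short_a 0.87 [498.3, 335.4, 523.7, 367.3] [[0.3492, 0.2604, 0.0056], [0.3641, 0.2721, 0.0642], [0.3709, 0.2821, 0.0718]]
bolt_short_a 0.7 [467.5, 310.6, 494.5, 342.6] [[0.3485, 0.1994, 0.0074], [0.3643, 0.2126, 0.0649], [0.3714, 0.2228, 0.0723]]
bolt_short_a 0.62 [378.1, 314.9, 402.6, 338.0] [[0.4745, 0.1231, 0.047], [0.4885, 0.1386, 0.0814], [0.4979, 0.1489, 0.0846]]
shift cm [-25.59 -25.99  -0.95] turn [-5.000e-03  1.000e-03  1.509e+00]
```

View pics/s2.png

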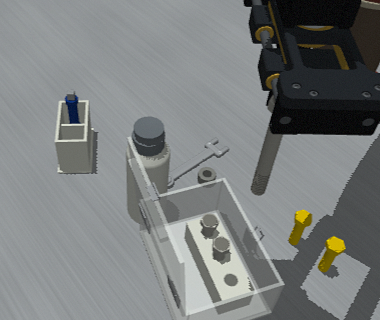

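The crop shows the bolt hanging upright in the gripper (265,150). Both short bolts are still in the rack (209,225 and 221,245). Now to carry it over.

>>> drive_tool --increments '[1,-2,-2,-1,0,0,0.12,1,-4,-4,-1,0,0,0.24,1,-6,-6,-1,0,0,0.36,1,-8,-8,-1,0,0,0.48,1,-10,-10,-1,0,0,0.6,1,-12,-12,-1,0,0,0.72,1,-14,-14,-1,0,0,0.84,1,-16,-16,-1,0,0,0.96,1,-18,-18,-1,0,0,1.08,1,-20,-20,-1,0,0,1.2]'

```text
time: 8.35
tcp_pos: [0.5457, -0.0652, 0.4008]
tcp_rot: [[0.291, 0.957, -0.003], [0.957, -0.291, 0.001], [-0.0, -0.004, -1.0]]
force: [-0.6, 0.5, -1.2]
opening: 0.268
finger_force: 30.0
```

```bash
python3 -c "
from h import *
goal([.553,-.1458,.40],down(np.radians(-34.25)))"
```

```text
shift cm [-7.5   3.04  0.07] turn [-0.003  0.001  0.303]
```

>>> drive_tool --increments '[1,-2,1,0,0,0,0.1,1,-4,2,0,0,0,0.2,1,-6,2.5,0,0,0,0.3,1,-7.5,3,0,0,0,0.3,1,-7.5,3,0,0,0,0.3,1,-7.5,3,0,0,0,0.3]'

```text
time: 8.85
tcp_pos: [0.5532, -0.1449, 0.4009]
tcp_rot: [[0.557, 0.831, -0.003], [0.831, -0.557, 0.002], [-0.0, -0.004, -1.0]]
force: [1.0, 0.5, -2.1]
opening: 0.27
finger_force: 30.0
```

>>> drive_tool --increments '[1,0,0,4,0,0,0,1,0,0,8,0,0,0,1,0,0,12,0,0,0,1,0,0,15,0,0,0,1,0,0,15,0,0,0,1,0,0,15,0,0,0]'

```text
time: 9.35
tcp_pos: [0.5524, -0.1428, 0.2511]
tcp_rot: [[0.554, 0.832, -0.005], [0.832, -0.554, 0.002], [-0.001, -0.005, -1.0]]
force: [0.1, 0.0, -0.3]
opening: 0.271
finger_force: 30.0
```

```bash
python3 - <<'E'
from h import *
o=env.get_obs();print(o["tcp_pos"],o["opening"],o["force"])
im,W=cloud("scene");save("s3",cv2.resize(im[130:300,180:360],None,fx=3,fy=3))
m=(W[...,2]>.1)&(W[...,2]<.2)&(np.hypot(W[...,0]-.553,W[...,1]+.146)<.025)
p=W[m];print("shank",len(p),p.min(0),p.max(0),p.mean(0))
m=(np.abs(W[...,2]-.08)<.003)&(np.hypot(W[...,0]-.539,W[...,1]+.166)<.08);print(cv2.minAreaRect(W[m][:,:2].astype(np.float32)))
goal([.553,-.1458,.14],down(np.radians(-34.25)))
E
```

```text
[ 0.55240154 -0.14284685  0.25107428] 0.2710546219308863 [ 0.14899818  0.04824649 -0.25418265]
shank 359 [ 0.54301137 -0.14821596  0.12093047] [ 0.55944968 -0.13212991  0.19978233] [ 0.55313461 -0.13694837  0.16112377]
((0.5394060611724854, -0.16532814502716064), (0.10626226663589478, 0.05418965965509415), 55.51042556762695)
shift cm [-0.24  0.03 11.4 ] turn [ 0.   -0.    0.01]
```

View pics/s3.png

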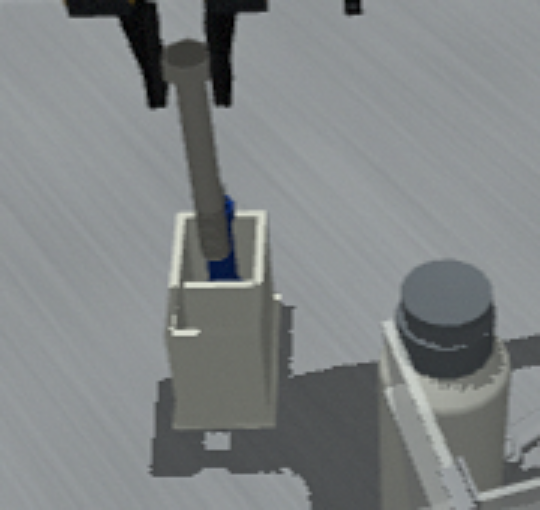

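The bolt hangs over the empty pocket, with its lower end at (215,250) in the crop, inside the rim. The adapter is in the pocket beyond it. Lowering now.

>>> drive_tool --increments '[1,-0.2,0,1,0,0,0,1,-0.2,0,2.5,0,0,0,1,-0.2,0,4,0,0,0,1,-0.2,0,5.5,0,0,0,1,-0.2,0,7,0,0,0,1,-0.2,0,8.5,0,0,0,1,-0.2,0,10,0,0,0,1,-0.2,0,10.8,0,0,0,1,-0.2,0,11.1,0,0,0,1,-0.2,0,11.1,0,0,0]'

```text
time: 10.23
tcp_pos: [0.553, -0.1463, 0.1427]
tcp_rot: [[0.555, 0.832, 0.001], [0.832, -0.555, -0.0], [0.0, 0.001, -1.0]]
force: [-0.5, 0.4, -2.2]
opening: 0.272
finger_force: 30.0
```

>>> drive_tool --increments '[1,0,0,0.1,0,0,0,1,0,0,0.2,0,0,0,1,0,0,0.3,0,0,0,1,0,0,0.3,0,0,0,1,0,0,0.3,0,0,0]'

```text
time: 10.65
tcp_pos: [0.5528, -0.1461, 0.1394]
tcp_rot: [[0.556, 0.831, 0.0], [0.831, -0.556, -0.0], [0.0, 0.0, -1.0]]
force: [-0.3, -0.2, -1.8]
opening: 0.271
finger_force: 30.0
```

>>> drive_tool --increments '[1,0,0,0.1,0,0,0,1,0,0,0.2,0,0,0,1,0,0,0.3,0,0,0,1,0,0,0.3,0,0,0,1,0,0,0.3,0,0,0]'

```text
time: 11.07
tcp_pos: [0.5526, -0.1461, 0.1361]
tcp_rot: [[0.556, 0.832, -0.0], [0.832, -0.556, 0.0], [0.0, -0.0, -1.0]]
force: [-0.2, -0.4, -0.6]
opening: 0.269
finger_force: 30.0
```

>>> drive_tool --increments '[1,0,0,0.1,0,0,0,1,0,0,0.1,0,0,0,2.8,0,0,0.1,0,0,0,3.2,0,0,0.1,0,0,0,4.5,0,0,0.1,0,0,0,4.5,0,0,0.1,0,0,0,4.5,0,0,0.1,0,0,0,4.5,0,0,0.1,0,0,0,4.5,0,0,0.1,0,0,0,4.5,0,0,0.1,0,0,0]'

```text
time: 11.9
tcp_pos: [0.5526, -0.1461, 0.135]
tcp_rot: [[0.556, 0.831, -0.0], [0.831, -0.556, 0.0], [-0.0, -0.0, -1.0]]
force: [0.5, -0.7, -0.7]
opening: 0.515
finger_force: 0.0
```

>>> drive_tool --increments '[4.5,0,0,0,0,0,0,4.5,0,0,-1,0,0,0,4.5,0,0,-2,0,0,0,4.5,0,0,-4,0,0,0,4.5,0,0,-7,0,0,0,4.5,0,0,-11,0,0,0,4.5,0,0,-15,0,0,0,4.5,0,0,-19,0,0,0,4.5,0,0,-22,0,0,0,4.5,0,0,-22,0,0,0]'

```text
time: 12.73
tcp_pos: [0.5552, -0.1471, 0.3658]
tcp_rot: [[0.555, 0.831, 0.014], [0.832, -0.555, -0.006], [0.003, 0.015, -1.0]]
force: [-0.2, 0.2, 0.4]
opening: 0.521
finger_force: 0.0
```

```bash
python3 - <<'E'
from h import *
for cam in("scene","top"):
    im,W=cloud(cam)
    if cam=="scene":save("s4",cv2.resize(im[130:450,180:500],None,fx=1.8,fy=1.8))
    def f(c,r,lo,hi):
        m=(W[...,2]>lo)&(W[...,2]<hi)&(np.hypot(W[...,0]-c[0],W[...,1]-c[1])<r);return W[m]
    p=f((.553,-.146),.035,.1,.15);print(cam,"head",len(p),p.max(0) if len(p) else 0,np.median(p,0) if len(p) else 0)
    p=f((.539,-.166),.08,.077,.083);print(cv2.minAreaRect(p[:,:2].astype(np.float32)))
    # lid in box axes
    ex=np.array([.948,-.319]);ey=-np.array([-.319,-.948])
    p=W[~np.isnan(W[...,0])];q=np.c_[p[:,:2]@ex,p[:,:2]@ey,p[:,2]]
    s=q[(q[:,0]>.46)&(q[:,0]<.56)&(q[:,2]>.1)&(q[:,2]<.25)&(q[:,1]>.23)&(q[:,1]<.41)]
    for z in np.arange(.1,.24,.02):
        t=s[abs(s[:,2]-z)<.004];print(round(z,2),len(t),np.percentile(t[:,0],[5,50,95]).round(4) if len(t) else 0)
    t=s[s[:,2]>.22];print("edge y range",np.percentile(t[:,1],[1,99]),t[:,2].max())
    b=q[(q[:,2]>.19)&(q[:,2]<.205)&(q[:,1]>.1)&(q[:,1]<.25)&(q[:,0]<.52)&(q[:,0]>.42)];print("bottle",np.percentile(b,[1,99],axis=0))
E
```

```text
scene head 293 [ 0.56480038 -0.13153231  0.14332778] [ 0.55324351 -0.14006732  0.13721124]
((0.5399627685546875, -0.16482920944690704), (0.10559211671352386, 0.054437801241874695), 55.44997787475586)
0.1 42 [0.5117 0.5121 0.5133]
0.12 92 [0.5131 0.5136 0.514 ]
0.14 105 [0.515  0.5154 0.5159]
0.16 50 [0.5168 0.5172 0.5175]
0.18 47 [0.5185 0.519  0.5194]
0.2 42 [0.5205 0.5209 0.5212]
0.22 44 [0.5221 0.5227 0.5231]
edge y range [0.23557349 0.40744965] 0.24248633249838158
bottle [[0.46013428 0.1619403  0.19481411]
 [0.50136522 0.20417842 0.20164333]]
top head 0 0 0
((0.5035129189491272, -0.1754133105278015), (0.04915619641542435, 0.009879184886813164), 61.76278305053711)
0.1 50 [0.506  0.5065 0.507 ]
0.12 101 [0.5075 0.5082 0.5088]
0.14 108 [0.5094 0.51   0.5107]
0.16 117 [0.5112 0.5119 0.5125]
0.18 128 [0.5131 0.5137 0.5144]
0.2 143 [0.5149 0.5156 0.5163]
0.22 150 [0.5168 0.5175 0.5181]
edge y range [0.23308054 0.40726804] 0.24338376144259477
bottle [[0.45913454 0.16049455 0.19129367]
 [0.51625903 0.24535949 0.20297766]]
```

View pics/s4.png

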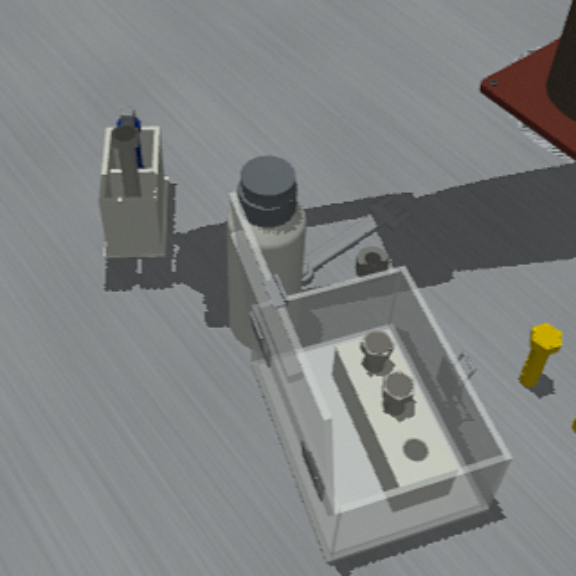

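The bolt stands in the empty pocket at (127,140) in the crop, next to the adapter, and the rack bore it came from is empty. The lid leans back at about 1.66 rad. Next I'll go behind the lid, with the fingers shut and the closing line along the hinge.

```bash
cat >> h.py <<'E'
ex=np.array([.948,-.319,0]);ey=np.array([.319,.948,0])
def box(u,v,z): return u*ex+v*ey+np.array([0,0,z])
E
python3 -c "
from h import *
goal(box(.572,.3526,.35),down(np.radians(71.4)));print(env.get_obs()['joint_positions'].round(2))"
```

```text
shift cm [30.42 -8.14  0.84] turn [ 0.005  0.004 -1.835]
[-0.4   0.04  1.51 -0.    1.59  0.19]
```

>>> drive_tool --increments '[0,3,-0.8,0.8,0,0,-0.12,0,6,-1.6,0.8,0,0,-0.24,0,9,-2.4,0.8,0,0,-0.36,0,12,-3.2,0.8,0,0,-0.48,0,15,-4,0.8,0,0,-0.6,0,18,-4.8,0.8,0,0,-0.72,0,21,-5.6,0.8,0,0,-0.84,0,24,-6.4,0.8,0,0,-0.96,0,27,-7.2,0.8,0,0,-1.08,0,30.4,-8.1,0.8,0,0,-1.2]'

```text
time: 13.67
tcp_pos: [0.6536, 0.1527, 0.3453]
tcp_rot: [[-0.578, 0.816, -0.003], [0.816, 0.578, -0.001], [0.001, -0.003, -1.0]]
force: [0.3, -0.2, -0.9]
opening: 0.007
finger_force: 0.0
```

>>> drive_tool --increments '[0,0,0,0,0,0,-0.12,0,0,0,0,0,0,-0.24,0,0,0,0,0,0,-0.36,0,0,0,0,0,0,-0.48,0,0,0,0,0,0,-0.63,0,0,0,0,0,0,-0.63,0,0,0,0,0,0,-0.63]'

```text
time: 14.25
tcp_pos: [0.6534, 0.1516, 0.3452]
tcp_rot: [[-0.946, 0.323, -0.003], [0.323, 0.946, -0.0], [0.003, -0.001, -1.0]]
force: [-0.9, -0.1, -0.2]
opening: 0.004
finger_force: 0.0
```

```bash
python3 -c "
from h import *
goal(box(.572,.3526,.209),down(np.radians(71.4)));print(env.get_obs()['joint_positions'].round(2))"
```

```text
shift cm [-0.16  0.08 13.62] turn [-0.001 -0.003 -0.004]
[ 0.11  0.29  1.25  0.    1.6  -1.13]
```

>>> drive_tool --increments '[0,0,0,4,0,0,0,0,0,0,8,0,0,0,0,0,0,11,0,0,0,0,0,0,13.6,0,0,0,0,0,0,13.6,0,0,0,0,0,0,13.6,0,0,0]'

```text
time: 14.75
tcp_pos: [0.6525, 0.1515, 0.2086]
tcp_rot: [[-0.946, 0.325, -0.005], [0.325, 0.946, -0.001], [0.005, -0.002, -1.0]]
force: [-0.5, 0.2, 0.4]
opening: 0.005
finger_force: 0.0
```

```bash
python3 - <<'E'
from h import *
o=env.get_obs();p=o["tcp_pos"];u0=p@ex;print(u0,p@ey,p[2],o["force"])
for f in [1.5,1.4,1.3,1.2,1.1,1.,.9,.8,.7,.6,.5,.4,.3,.2,.15,.1,.05,0]:
    u=.5058-.11*np.cos(f)+.005*np.sin(f)+.0095; z=.092+.11*np.sin(f)+.005*np.cos(f)+.019
    print(f,"dx %.2f dz %.2f"%((u0-u)*100,(p[2]-z)*100), end="; ")
E
```

```text
0.5702460290755212 0.3517515194062054 0.20862955560574276 [-0.47249556  0.21635581  0.44744615]
1.5 dx 5.77 dz -1.24; 1.4 dx 6.87 dz -1.16; 1.3 dx 7.96 dz -0.97; 1.2 dx 9.01 dz -0.67; 1.1 dx 10.04 dz -0.27; 1.0 dx 11.02 dz 0.24; 0.9 dx 11.94 dz 0.84; 0.8 dx 12.80 dz 1.52; 0.7 dx 13.59 dz 2.29; 0.6 dx 14.29 dz 3.14; 0.5 dx 14.91 dz 4.05; 0.4 dx 15.43 dz 5.02; 0.3 dx 15.86 dz 6.03; 0.2 dx 16.18 dz 7.09; 0.15 dx 16.30 dz 7.62; 0.1 dx 16.39 dz 8.17; 0.05 dx 16.46 dz 8.71; 0 dx 16.49 dz 9.26;
```

>>> drive_tool --increments '[0,1.5,0,0,0,0,0,0,2.5,0,0,0,0,0,0,3.5,0,-0.3,0,0,0,0,4.3,0,-0.6,0,0,0,0,5,0,-0.9,0,0,0,0,5.8,0,-1.2,0,0,0,0,6.5,0,-1.2,0,0,0,0,7.2,0,-1.1,0,0,0,0,8,0,-1,0,0,0,0,8,0,-1,0,0,0]'

```text
time: 15.58
tcp_pos: [0.5769, 0.1783, 0.2208]
tcp_rot: [[-0.946, 0.323, -0.001], [0.323, 0.946, 0.0], [0.001, -0.0, -1.0]]
force: [0.2, -0.4, 0.1]
opening: 0.006
finger_force: 0.0
```

```bash
python3 - <<'E'
from h import *
o=env.get_obs();p=o["tcp_pos"];u0=p@ex;print(u0,p@ey,p[2],o["force"])
im,W=cloud("scene");save("s5",im[130:450,180:500])
for f in [1.3,1.2,1.1,1.,.9,.8,.7,.6,.5,.4,.3,.2,.15,.1,.05,0]:
    u=.5058-.11*np.cos(f)+.005*np.sin(f)+.0095; z=.092+.11*np.sin(f)+.005*np.cos(f)+.019
    print(f,"dx %.2f dz %.2f"%((u0-u)*100,(p[2]-z)*100), end="; ")
E
```

```text
0.4900445231461356 0.35303547106398736 0.22081811877866006 [ 0.1592241  -0.444896    0.08728429]
1.3 dx -0.06 dz 0.25; 1.2 dx 0.99 dz 0.55; 1.1 dx 2.02 dz 0.95; 1.0 dx 3.00 dz 1.46; 0.9 dx 3.92 dz 2.05; 0.8 dx 4.78 dz 2.74; 0.7 dx 5.57 dz 3.51; 0.6 dx 6.27 dz 4.36; 0.5 dx 6.89 dz 5.27; 0.4 dx 7.41 dz 6.24; 0.3 dx 7.84 dz 7.25; 0.2 dx 8.16 dz 8.31; 0.15 dx 8.28 dz 8.84; 0.1 dx 8.37 dz 9.39; 0.05 dx 8.44 dz 9.93; 0 dx 8.47 dz 10.48;
```

View pics/s5.png

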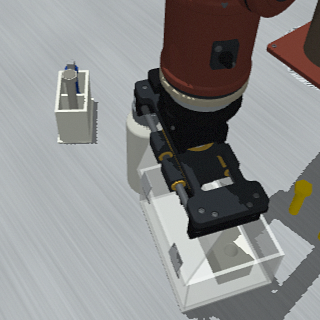

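The gripper hides the strip, but the lid's upright edge is gone from where it stood, so it is following. Continuing along the arc.

>>> drive_tool --increments '[0,0.5,0,0.4,0,0,0,0,1,0,0.6,0,0,0,0,1.5,0,0.8,0,0,0,0,2,0,1,0,0,0,0,2.5,0,1.2,0,0,0,0,3,0,1.5,0,0,0,0,3.5,0,1.8,0,0,0,0,3.9,0,2.1,0,0,0,0,4.4,0,2.4,0,0,0,0,4.8,0,2.8,0,0,0]'

```text
time: 16.47
tcp_pos: [0.5325, 0.1934, 0.1929]
tcp_rot: [[-0.946, 0.324, -0.0], [0.324, 0.946, 0.0], [0.0, 0.0, -1.0]]
force: [0.2, -0.5, 1.1]
opening: 0.002
finger_force: 0.6
```

```bash
python3 - <<'E'
from h import *
o=env.get_obs();p=o["tcp_pos"];u0=p@ex;print(u0,p@ey,p[2],o["force"])
im,W=cloud("scene")
w=W[~np.isnan(W[...,0])];q=np.c_[w@ex,w@ey,w[:,2]]
s=q[(q[:,1]>.38)&(q[:,1]<.41)&(q[:,0]>.35)&(q[:,0]<.53)&(q[:,2]>.09)]
for a in np.arange(.36,.53,.015):
    t=s[abs(s[:,0]-a)<.004];print(a.round(3),len(t),np.percentile(t[:,2],[10,50,90]).round(3) if len(t) else "")
for f in [.8,.7,.6,.5,.4,.3,.2,.15,.1,.05,0]:
    u=.5058-.11*np.cos(f)+.005*np.sin(f)+.0095; z=.092+.11*np.sin(f)+.005*np.cos(f)+.019
    print(f,"dx %.2f dz %.2f"%((u0-u)*100,(p[2]-z)*100), end="; ")
E
```

```text
0.4431640679720975 0.3531774957531873 0.19293397515678365 [ 0.18941339 -0.49800098  1.07005998]
0.36 0 
0.375 383 [0.489 0.54  0.569]
0.39 558 [0.506 0.552 0.573]
0.405 748 [0.495 0.553 0.569]
0.42 886 [0.262 0.435 0.564]
0.435 1128 [0.268 0.447 0.559]
0.45 2199 [0.267 0.452 0.551]
0.465 3398 [0.285 0.473 0.537]
0.48 358 [0.123 0.13  0.341]
0.495 175 [0.107 0.111 0.114]
0.51 99 [0.093 0.098 0.1  ]
0.525 0 
0.8 dx 0.09 dz -0.05; 0.7 dx 0.88 dz 0.72; 0.6 dx 1.58 dz 1.57; 0.5 dx 2.20 dz 2.48; 0.4 dx 2.72 dz 3.45; 0.3 dx 3.15 dz 4.47; 0.2 dx 3.47 dz 5.52; 0.15 dx 3.59 dz 6.06; 0.1 dx 3.68 dz 6.60; 0.05 dx 3.75 dz 7.14; 0 dx 3.79 dz 7.69;
```

Lid depth gives φ≈0.8, as planned.

>>> drive_tool --increments '[0,0.5,0,0.4,0,0,0,0,0.9,0,0.75,0,0,0,0,1.3,0,1.2,0,0,0,0,1.6,0,1.6,0,0,0,0,1.9,0,2.05,0,0,0,0,2.2,0,2.5,0,0,0,0,2.5,0,3,0,0,0,0,2.7,0,3.4,0,0,0,0,2.95,0,3.9,0,0,0,0,3.15,0,4.4,0,0,0]'

```text
time: 17.35
tcp_pos: [0.503, 0.2034, 0.1487]
tcp_rot: [[-0.946, 0.324, 0.0], [0.324, 0.946, -0.0], [-0.0, 0.0, -1.0]]
force: [0.6, -0.8, 0.4]
opening: 0.007
finger_force: 0.4
```

>>> drive_tool --increments '[0,0.1,0,0.4,0,0,0,0,0.2,0,0.8,0,0,0,0,0.3,0,1.1,0,0,0,0,0.4,0,1.4,0,0,0,0,0.4,0,1.7,0,0,0,0,0.5,0,2,0,0,0,0,0.5,0,2.3,0,0,0,0,0.5,0,2.5,0,0,0,0,0.5,0,2.7,0,0,0,0,0.5,0,2.7,0,0,0]'

```text
time: 18.18
tcp_pos: [0.4983, 0.2049, 0.1216]
tcp_rot: [[-0.946, 0.324, -0.001], [0.324, 0.946, -0.0], [0.001, -0.0, -1.0]]
force: [-0.1, -0.5, 0.5]
opening: 0.006
finger_force: 0.0
```

>>> drive_tool --increments '[0,0,0,0.1,0,0,0,0,0,0,0.2,0,0,0,0,0,0,0.3,0,0,0,0,0,0,0.4,0,0,0,0,0,0,0.5,0,0,0,0,0,0,0.5,0,0,0,0,0,0,0.5,0,0,0]'

```text
time: 18.77
tcp_pos: [0.4985, 0.2049, 0.117]
tcp_rot: [[-0.946, 0.324, 0.0], [0.324, 0.946, -0.0], [-0.0, -0.0, -1.0]]
force: [-1.0, 0.1, 0.4]
opening: 0.008
finger_force: 0.0
```

>>> drive_tool --increments '[0,0,0,0.1,0,0,0,0,0,0,0.15,0,0,0,0,0,0,0.15,0,0,0]'

```text
time: 19.02
tcp_pos: [0.4987, 0.205, 0.1164]
tcp_rot: [[-0.946, 0.324, 0.0], [0.324, 0.946, -0.0], [-0.0, 0.0, -1.0]]
force: [-2.1, -0.7, 5.3]
opening: 0.005
finger_force: 2.7
```

Firm contact at the closed height (5 N). Now I'll retreat and check.

>>> drive_tool --increments '[0,0,0,-0.5,0,0,0,0,0,0,-2,0,0,0,0,0,0,-5,0,0,0,0,0,0,-9,0,0,0,0,0,0,-13,0,0,0,0,0,0,-17,0,0,0,0,0,0,-20,0,0,0,0,-6,0,-22,0,0,0,0,-10,0,-22,0,0,0,0,-10,0,-22,0,0,0]'

```text
time: 19.85
tcp_pos: [0.5967, 0.1711, 0.3381]
tcp_rot: [[-0.946, 0.325, 0.006], [0.325, 0.946, -0.0], [-0.005, 0.002, -1.0]]
force: [-1.6, 0.0, -0.3]
opening: 0.006
finger_force: 0.0
```

```bash
python3 - <<'E'
from h import *
o=env.get_obs();print(o["tcp_pos"],o["force"])
im,W=cloud("scene");save("s6",cv2.resize(im[130:450,180:500],None,fx=1.8,fy=1.8))
w=W[~np.isnan(W[...,0])];q=np.c_[w@ex,w@ey,w[:,2]]
s=q[(q[:,1]>.24)&(q[:,1]<.4)&(q[:,0]>.35)&(q[:,0]<.53)&(q[:,2]>.085)&(q[:,2]<.14)]
for a in np.arange(.36,.53,.015):
    t=s[abs(s[:,0]-a)<.004];print(a.round(3),len(t),np.percentile(t[:,2],[10,50,90]).round(4) if len(t) else "")
m=(W[...,2]>.1)&(W[...,2]<.16)&(np.hypot(W[...,0]-.553,W[...,1]+.146)<.035);p=W[m];print(p.max(0),p[p[:,2]>.135].mean(0))
E
```

```text
[0.59670458 0.1710969  0.33811013] [-1.62988891  0.00438852 -0.31696259]
0.36 113 [0.0963 0.1061 0.1076]
0.375 727 [0.096  0.0978 0.1061]
0.39 520 [0.0957 0.0971 0.0983]
0.405 524 [0.0958 0.0971 0.0983]
0.42 536 [0.0959 0.0971 0.0986]
0.435 544 [0.0959 0.0972 0.0983]
0.45 557 [0.0958 0.0971 0.0984]
0.465 580 [0.0959 0.0971 0.0986]
0.48 580 [0.0959 0.0972 0.0983]
0.495 604 [0.0961 0.0976 0.0992]
0.51 257 [0.0897 0.0944 0.0966]
0.525 0 
[ 0.56473925 -0.13133477  0.14278821] [ 0.55265647 -0.14347619  0.13990718]
```

View pics/s6.png

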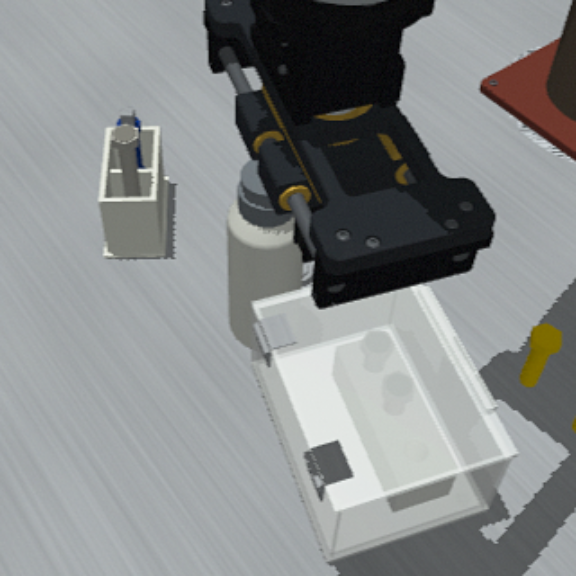

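The lid lies flat at 97 mm, fully closed. The bolt stands in its pocket, with the head top at 140 mm, and the gripper is clear of everything.

```bash
python3 -c "
from rig import env
print(env.hand_in())"
```

```text
the job is handed in; nothing more can be done
None
```

The long bolt stands head up in the caddy's empty pocket and the lid is fully closed; the job was handed in at about 20 s of the 64 s allowed, and hand-in returned no verdict.

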